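Put the optics into their matching nests

TASK

Clear the optical table: put each of the four loose optics upright into the nest whose outline matches its foot - the lens tube in the large round nest, the objective in the small round one, the beam-splitter cube in the square one and the mirror mount in the oblong one, the last two lined up with the sides of their nests. Each must sit flat on the nest's floor, inside the lip, set down gently and never dropped or tipped over; leave the detector head and the screwdriver where they are.

Things in the scene. Friction and masses are not known exactly. Their poses are not given: they have to be found in the camera images.
- lens_tube: Loose lens tube: black upright cylinder, 50 mm diameter, 66 mm high, two thin bright rings, large lens on top. Origin: centre of its underside; z up its axis. About 0.25 kg. Belongs in the large round nest.
- objective: Loose microscope objective standing nose up: dark steel, 32 mm diameter from the foot to 36 mm height, then tapering to 16 mm diameter at its top, 48 mm high. Origin: centre of its underside; z up its axis. About 0.12 kg. Belongs in the small round nest.
- splitter_cube: Loose beam-splitter cube: black square block 40 x 40 mm, 50 mm high, round windows on the sides and top. Origin: centre of its underside; x and y square to its sides, z up. About 0.2 kg. Belongs in the square nest.
- mirror_mount: Loose mirror mount: black oblong foot 64 (x) x 28 (y) mm, 12 mm thick, carrying a centred upright plate 50 (x) x 16 (y) mm from 12 to 60 mm height; mirror disc flat on the plate's -y face; two brass knobs (10 mm diameter, up to 68 mm height) on the plate's top at x = -18 and +18 mm. Origin: centre of the foot's underside; z up. About 0.2 kg. Pinch the plate across y. Belongs in the oblong nest.
- nest_round_large: Large round nest, 66 mm inside diameter (74 mm outside). Fixed to the table: flat felt-covered floor whose upper face is 3 mm above the table, inside a black lip 4 mm thick whose top is 10 mm above the table. Origin: centre of the underside, on the table; z up. 
- nest_round_small: Small round nest, 48 mm inside diameter (56 mm outside). Fixed to the table: flat felt-covered floor whose upper face is 3 mm above the table, inside a black lip 4 mm thick whose top is 10 mm above the table. Origin: centre of the underside, on the table; z up. 
- nest_square: Square nest, 56 x 56 mm inside (64 mm outside), sides along its x and y. Fixed to the table: flat felt-covered floor whose upper face is 3 mm above the table, inside a black lip 4 mm thick whose top is 10 mm above the table. Origin: centre of the underside, on the table; z up. 
- nest_oblong: Oblong nest, 80 (x) x 44 (y) mm inside (88 x 52 mm outside). Fixed to the table: flat felt-covered floor whose upper face is 3 mm above the table, inside a black lip 4 mm thick whose top is 10 mm above the table. Origin: centre of the underside, on the table; z up. 
- detector: Bystander to leave alone: small square detector head, bright aluminium, 34 x 34 x 22 mm with a low black ring on top (26 mm in all), loose, in the middle of the table. Origin: centre of its underside.
- driver: Bystander to leave alone: screwdriver about 160 mm long lying loose in the middle of the table, pointing away from the robot. Origin: on the table, under about the middle of its length; its length runs along its x, handle to -x.

How it is judged:
By the outcome, as a careful person would: the job done as asked, in the order asked, and still so for the second after the job is handed in, with the robot touching nothing.
It also fails if it takes over 99 s, if anything falls off the work surface, if the arm or the gripper's body presses on something with over 40 N, if the wrist force passes 120 N, or if a joint passes its speed limit or range.

ROBOT

A 6-joint arm with a two-finger parallel gripper is mounted at the origin on the work surface. World frame = base frame: x ahead of the robot, y to its left, z up, the work surface at z = 0. Lengths are in m, angles in degrees, forces in N, time in s.
With the tool pointing down it reaches from about 0.25 to 0.725 m from the base axis. Payload 9.7 kg.
Tool frame: the origin (TCP) lies midway between the tips of the shut fingers; the grasp point (between the pads) lies bot.grasp_offset behind it (bot.grasp_offset is the distance from the TCP to the grasp point, in m); x points along the fingers, y is the direction in which the jaws open and shut, and the axes are right-handed (so a half turn about x gives the same grasp; the last joint's range is limited). The gripper opens to 85 mm and grips with 20 to 120 N. Pads are 22 mm wide; open, the fingers measure 114 mm over their backs; the gripper's body (76 mm by 85 mm) begins 54 mm behind the grasp point. The pads swing forward as they close: fully open they stand 13 mm farther back than shut.
Start: joints at [77.349, 4.979, 10.078, 95.1, 0, 90], TCP at [0.12, 0.537, 0.231] pointing down, gripper open.
Joint ranges: [-179.16, 179.16], [-48.56, 103.87], [-65.8, 70.77], [-126.05, 130.52], [-82.76, 87.17], [-180, 180]. Speed limits (degrees/s): [127.2, 127.2, 147.25, 180, 180, 180].

INTERFACE

Orientations are given as [roll, pitch, yaw] about the fixed x, y, z axes, in that order (R = Rz(yaw) Ry(pitch) Rx(roll)).
In Python, from workcell import status, camera, bot gives the robot as it stands.
- The arm moves only by the shell command python3 -m jog 'ROWS' [OPENING] [FORCE]. ROWS is text: rows parted by semicolons, each of 4 numbers parted by spaces: the shift along the tool's x, y, z in mm, then the turn about the tool's x in degrees. A call has exactly 8 rows; each row is the pose to reach, as a shift and turn from the pose commanded when the call began, along the tool's axes at that moment; what a row does not reach only later rows make up. A row lasts 1/8 s, in which the tool goes at most 62.5 mm and 10.7 degrees, less where a joint would pass 70% of its speed; a pose out of reach is approached as far as the arm can. A call with a gripper value outside its range is refused whole. OPENING is the opening, from 0 (shut) to 1 (fully open), set as the call begins (- or left out, the last holds). The fingers move at their own pace and stop on an object; FORCE is the grip in N (left out, the last holds). Time passes only in rows, so rows that repeat a pose let the fingers close, or fill a call up. It gives the time, the measured TCP pose, the force and the opening at its end, in the units of the state.
- status.get_obs(): the state, without advancing time (a new reading comes with each control period).
- camera(name): name is "scene" or "top" or "wrist"; returns a dict with "color" (400x640x3 uint8, red, green, blue), "vfov" (degrees; the focal length in pixels is half the picture's height over the tangent of half this angle, whatever the lens; pixels are square), "cx", "cy" (the principal point, pixels), "D" ([k1, k2, p1, p2, k3] as OpenCV has them; the pictures are not rectified), "rvec" (rotation vector, rad) and "tvec" (3), from world to camera coordinates, as OpenCV has them. Camera axes: x right, y down, z forward; pixel columns grow to the right and rows downward; lengths in m; the calibration is good to about 2 mm. A picture is of the moment at which its call begins. There is no depth.
- bot.job_done(): hands the job in, once; it reports no verdict.
The state is a dict: "time": time; "q": joint angles; "qd": joint speeds; "joint_efforts": joint torques, N m; "ee_pos": TCP position; "tcp_rot": TCP orientation; "wrist_force": force on the tool from outside, world axes, zero at the start; "torque": the same for the moment, N m; "opening": finger opening in m.
Only numpy, scipy, OpenCV 4.12 (cv2) and the standard library are available. Lean on these libraries where they do the work, as an engineer would, in place of code of your own. Each camera call takes 0.05 s, during which the arm holds its last target. There are 200 camera calls.

## Working session

There is one attempt and no reset: what is moved stays moved. The work goes in short steps, Python scripts to look and compute and a shell command to move; the robot and the scene stay as the last step left them, time stands still between calls to the robot, and variables do not carry over. Pictures are saved under pics/ and viewed, about 12 in all and at most 16, crops included, and the job is handed in when it is done.

```bash
ls; mkdir -p pics; cat > h.py <<'E'
import numpy as np, cv2
from workcell import status, camera, bot
def shot(n,f):
    c=camera(n); cv2.imwrite(f'pics/{f}.png',c['color'][:,:,::-1]); np.save(f'pics/{f}.npy',c,allow_pickle=True); return c
def K(c):
    f=200/np.tan(np.radians(c['vfov']/2)); return np.array([[f,0,c['cx']],[0,f,c['cy']],[0,0,1.]])
def ray(c,px,z):
    p=cv2.undistortPoints(np.array(px,float).reshape(-1,1,2),K(c),np.array(c['D'],float)).reshape(-1,2)
    R=cv2.Rodrigues(np.array(c['rvec'],float))[0]; t=np.array(c['tvec'],float).ravel()
    o=-R.T@t; d=np.c_[p,np.ones(len(p))]@R
    return o+d*((z-o[2])/d[:,2])[:,None]
def proj(c,P):
    return cv2.projectPoints(np.array(P,float).reshape(-1,1,3),np.array(c['rvec'],float),np.array(c['tvec'],float),K(c),np.array(c['D'],float))[0].reshape(-1,2)
def load(f): return np.load(f'pics/{f}.npy',allow_pickle=True).item()
E
python3 - <<'E'
from h import *
for n in ['top','scene']:
    c=shot(n,n+'0'); R=cv2.Rodrigues(np.array(c['rvec'],float))[0]; print(n,c['vfov'],-R.T@np.ravel(c['tvec']),R[2],c['D'])
o=status.get_obs(); print(o); print(bot.grasp_offset)
a=[cv2.imread(f'pics/{n}0.png') for n in ['top','scene']]
E
```

```text
pics
top 46.95060724299702 [0.35170525 0.00933227 1.26639358] [ 0.1722283  -0.00630138 -0.98503691] [-0.06818064  0.          0.          0.          0.        ]
scene 55.33793103758722 [0.99131954 0.28863375 0.65528222] [-0.54321409 -0.33919358 -0.76802745] [0.02909701 0.         0.         0.         0.        ]
{'time': 0.1, 'q': array([7.73495447e+01, 5.00758535e+00, 1.00376365e+01, 9.50986684e+01,
       2.03423503e-04, 9.00005369e+01]), 'qd': array([-0.0027254 , -0.16540356,  0.07483008,  0.14078021,  0.05690911,
        0.00778822]), 'joint_efforts': array([ 7.09260003e-04, -5.21563911e+01,  4.65654552e+01,  1.60683214e-02,
        5.82397362e-06, -4.71267015e-06]), 'ee_pos': array([0.12040492, 0.53644586, 0.23064529]), 'tcp_rot': array([ -90.16932237,   89.93138247, -102.82031461]), 'wrist_force': array([ 0.08654837, -0.32618182, -0.43340885]), 'torque': array([ 0.02472958, -0.04259779, -0.0232006 ]), 'opening': 0.08522340011731135}
0.0187
```

View pics/top0.png

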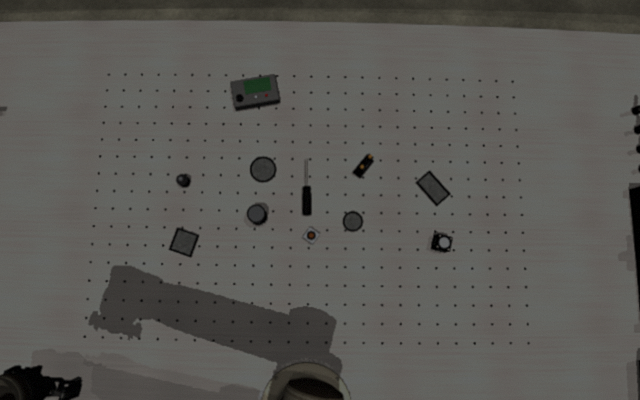

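View pics/scene0.png

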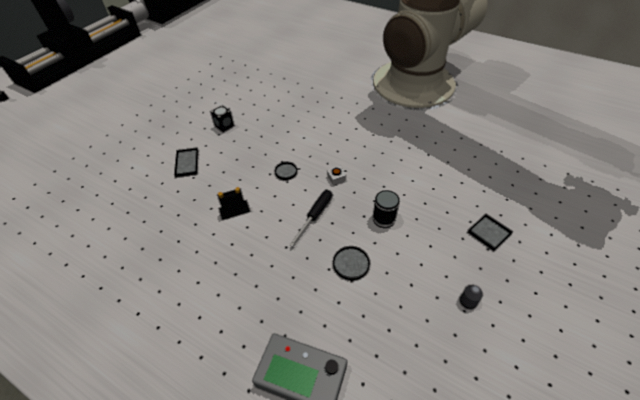

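Top view: the nests are at about (263,169) large round, (353,221) small round, (184,242) square and (433,188) oblong. The lens tube is at (257,214), objective (183,180), mirror mount (363,166), cube (442,242), detector (311,235) and driver (307,187).

```bash
cat > m0.py <<'E'
from h import *
def cont(c,box,th,fac=6):
    x0,y0,x1,y1=box; g=cv2.cvtColor(c['color'],cv2.COLOR_RGB2GRAY)[y0:y1,x0:x1]
    g=cv2.resize(g,None,fx=fac,fy=fac,interpolation=cv2.INTER_CUBIC)
    m=(g<th).astype(np.uint8)
    cs=cv2.findContours(m,cv2.RETR_EXTERNAL,cv2.CHAIN_APPROX_NONE)[0]
    k=max(cs,key=cv2.contourArea).reshape(-1,2)
    return (k+.5)/fac-.5+[x0,y0]
E
python3 - <<'E'
from m0 import *
B={'LR':(243,152,283,187),'SR':(338,207,369,235),'SQ':(164,223,205,260),'OB':(410,166,456,210),'tube':(240,197,275,231),'obj':(170,168,196,190),'mm':(348,148,378,182),'cube':(428,228,458,256)}
c=load('top0'); g=cv2.cvtColor(c['color'],cv2.COLOR_RGB2GRAY)
print('bg',np.median(g[140:260,150:480]))
for n,b in B.items():
    k=cont(c,b,50); z=.01 if len(n)==2 else {'tube':.066,'obj':.02,'mm':.03,'cube':.05}[n]
    P=ray(c,k,z)[:,:2]*1000
    r=cv2.minAreaRect(P.astype(np.float32)); e=cv2.minEnclosingCircle(P.astype(np.float32))
    print(n,np.round(r[0]),np.round(r[1]),round(r[2],1),'circ',np.round(e[0]),round(e[1]*2))
a=cv2.resize(c['color'][140:265,160:470,::-1],None,fx=2.5,fy=2.5,interpolation=cv2.INTER_CUBIC)
s=cv2.resize(load('scene0')['color'][90:320,160:520,::-1],None,fx=2.1,fy=2.1,interpolation=cv2.INTER_CUBIC)
cv2.imwrite('pics/z.png',np.clip(s*1.6,0,255).astype(np.uint8))
E
```

```text
bg 97.0
LR [638. 130.] [73. 73.] 5.8 circ [638. 129.] 76
SR [ 496. -121.] [56. 55.] 0.2 circ [ 495. -117.] 62
SQ [433. 339.] [66. 69.] 72.2 circ [430. 340.] 88
OB [ 592. -346.] [88. 55.] 40.8 circ [ 592. -346.] 100
tube [502. 136.] [56. 50.] 37.3 circ [503. 135.] 57
obj [599. 348.] [37. 39.] 5.7 circ [599. 349.] 42
mm [ 650. -154.] [34. 71.] 52.4 circ [ 652. -151.] 73
cube [ 437. -353.] [53. 51.] 73.3 circ [ 440. -352.] 66
```

View pics/z.png

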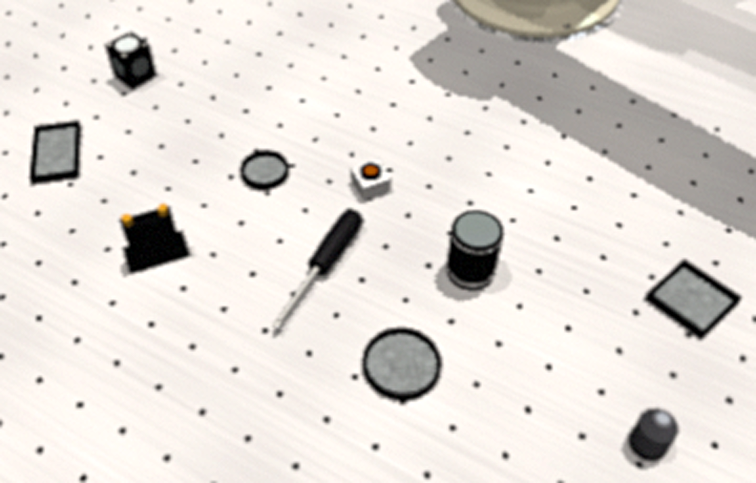

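Scene view confirms every object is upright where the top view puts it: tube at about (385,208), objective (471,297), mount (233,203) and cube (222,118). All positions are within reach and the nest sizes match. I'll move above the tube now.

```bash
cat >> h.py <<'E'
from scipy.spatial.transform import Rotation as Ro
def plan(x,y,z,yaw=None):
    """target TCP in mm, jaw yaw deg -> tool shifts mm + turn deg"""
    o=status.get_obs(); R=Ro.from_euler('xyz',o['tcp_rot'],degrees=True).as_matrix()
    s=R.T@(np.array([x,y,z])-o['ee_pos']*1000); cur=np.degrees(np.arctan2(R[1,1],R[0,1]))
    t=0 if yaw is None else -((yaw-cur+90)%180-90)   # tool x is down
    print('shift',np.round(s,1),'turn',np.round(t,1),'alt',round(t-180*np.sign(t),1),'| jaw yaw',round(cur,1),'q6',round(o['q'][5],1),'q1',round(o['q'][0],1),'down',np.round(R[:,0],3),'z',np.round(R[:,2],2),'t',o['time'])
E
python3 - <<'E'
from h import *
plan(502,136,180)
E
```

```text
shift [  51.  -307.1  460. ] turn 0 alt 0 | jaw yaw 77.3 q6 90.0 q1 77.3 down [-0.    -0.001 -1.   ] z [ 0.98 -0.22 -0.  ] t 0.1
```

```bash
python3 -m jog '0 -40 60 0;10 -80 120 0;20 -120 180 0;30 -160 240 0;40 -200 300 0;50 -240 360 0;50 -275 412 0;50 -307 460 0' 1 && python3 -m jog '0 -20 30 0;0 -20 30 0;0 -20 30 0;0 -20 30 0;0 -20 30 0;0 -20 30 0;0 -20 30 0;0 -20 30 0' && python3 - <<'E'
from h import *
plan(502,136,180)
c=shot('wrist','w1'); R=cv2.Rodrigues(np.array(c['rvec'],float))[0]; print(c['vfov'],-R.T@np.ravel(c['tvec']),R)
E
```

```text
time: 1.1
ee_pos: [0.4644, 0.1751, 0.1828]
tcp_rot: [-169.8, 90.0, 177.5]
wrist_force: [0.4, 0.8, -0.1]
opening: 0.0853
time: 2.1
ee_pos: [0.4883, 0.1509, 0.1833]
tcp_rot: [50.7, 90.0, 38.0]
wrist_force: [-0.1, -1.3, -0.7]
opening: 0.0854
shift [  3.3 -11.5  16.6] turn 0 alt 0 | jaw yaw 77.4 q6 29.8 q1 17.2 down [ 0.  0. -1.] z [ 0.98 -0.22  0.  ] t 2.1
66.32198493501353 [0.42194063 0.16452036 0.32475859] [[ 2.18772202e-01  9.75775651e-01  7.76751912e-04]
 [ 9.40472584e-01 -2.11069187e-01  2.66385281e-01]
 [ 2.60096219e-01 -5.75471806e-02 -9.63866318e-01]]
```

View pics/w1.png

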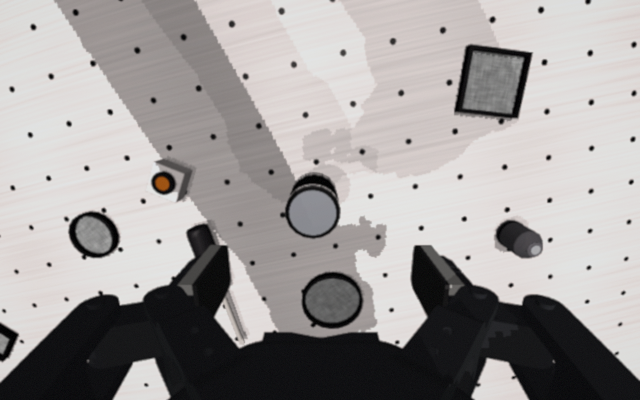

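The wrist view shows the tube top at about (313,211), the large nest (332,299), square nest (494,82), objective (520,240) and small nest (94,235).

```bash
python3 - <<'E'
from m0 import *
c=load('w1'); g=cv2.cvtColor(c['color'],cv2.COLOR_RGB2GRAY)
print('lens row',g[211,280:350:3]); print('col',g[175:245:3,313]); print('nest col',g[268:332:2,332])
def rep(n,k,z):
    P=(ray(c,k,z)[:,:2]*1000).astype(np.float32); r=cv2.minAreaRect(P); e=cv2.minEnclosingCircle(P); f=cv2.fitEllipse(P)
    print(n,'rect',np.round(r[0],1),np.round(r[1],1),round(r[2],1),'circ',np.round(e[0],1),round(e[1]*2,1),'ell',np.round(f[0],1),np.round(f[1],1))
rep('LR',cont(c,(297,268,368,330),60),.010)
rep('SR',cont(c,(62,207,125,262),60),.010)
rep('SQ',cont(c,(450,40,540,120),45),.010)
for th in (60,):
  k=cont(c,(280,165,345,242),th); rep('tube sil',k,.066)
  low=k[k[:,1]>205]; rep('tube top low half',low,.066)
  rep('lens', cont(dict(c,color=255-c['color']),(284,186,342,234),255-110),.066)
rep('obj',cont(c,(485,212,560,265),75),.02)
E
```

```text
lens row [147 136  19 109 140 139 140 140 139 140 142 141 142 141 140 141 141 141
 142  26 156 228 226 226]
col [ 26   6   4 101  25 102 144 143 142 143 142 141 141 141 142 140 141 140
 138 138  83  87 155 153]
nest col [158 156  60   3  15  63 105 100 101  89 100  99  98  97  99 100 101  98
  92  92  92  98  97  90  91  98 100  61   9   7  81 156]
LR rect [633.4 131.3] [71.2 76.3] 79.7 circ [633.9 128.1] 80.6 ell [633.6 130.9] [71.8 76.9]
SR rect [ 493.  -116.1] [52.9 59.4] 6.5 circ [ 495.9 -117.2] 64.5 ell [ 493.3 -116.5] [53.4 60.9]
SQ rect [428.5 337.6] [66.1 62.8] 72.2 circ [428.5 337.7] 90.1 ell [428.5 337.7] [73.3 77. ]
tube sil rect [499.1 141.6] [49.  57.9] 51.9 circ [498.1 140.1] 58.8 ell [500.7 139.3] [47.8 55.1]
tube top low half rect [511.2 134.7] [52.1 30.7] 77.4 circ [502.6 136.7] 52.5 ell [503.8 138. ] [45.6 49.3]
lens rect [503.2 139. ] [41.1 40.3] 77.4 circ [503.8 138.9] 41.8 ell [503.6 139. ] [40.9 41.2]
obj rect [597.1 346.8] [54.9 31.6] 46.8 circ [597.  347.9] 56.4 ell [596.5 347.2] [32.8 56.8]
```

```bash
python3 - <<'E'
from h import *
plan(503.5,138.5,14)
E
```

```text
shift [169.2  -8.7  17.5] turn 0 alt 0 | jaw yaw 77.4 q6 29.8 q1 17.2 down [ 0. -0. -1.] z [ 0.98 -0.22  0.  ] t 2.15
```

```bash
python3 -m jog '10 -5 10 0;40 -9 17 0;75 -9 17 0;110 -9 17 0;140 -9 17 0;158 -9 17 0;169 -9 17 0;169 -9 17 0' && python3 - <<'E'
from h import *
plan(503.5,138.5,14)
c=shot('wrist','w2')
E
```

```text
time: 3.15
ee_pos: [0.5029, 0.1382, 0.014]
tcp_rot: [-148.3, 90.0, -161.0]
wrist_force: [-0.0, 1.4, 0.2]
opening: 0.0853
shift [-0.   0.4  0.5] turn 0 alt 0 | jaw yaw 77.3 q6 28.0 q1 15.4 down [-0. -0. -1.] z [ 0.98 -0.22 -0.  ] t 3.15
```

View pics/w2.png

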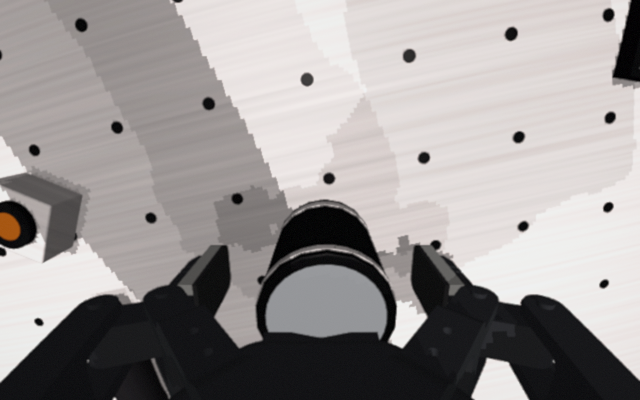

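The tube at about (325,270) is centred between the pads at about (218,424), so I'll close on it.

```bash
python3 -m jog '0 0 0 0;0 0 0 0;0 0 0 0;0 0 0 0;0 0 0 0;0 0 0 0;0 0 0 0;0 0 0 0' 0.3 40 && python3 -m jog '2 0 0 0;0 0 0 0;-10 0 0 0;-25 0 0 0;-40 0 0 0;-50 0 0 0;-60 0 0 0;-60 0 0 0' && python3 - <<'E'
from m0 import *
plan(635,131,74)
c=shot('wrist','w3'); g=cv2.cvtColor(c['color'],cv2.COLOR_RGB2GRAY)
E
```

```text
time: 4.2
ee_pos: [0.5036, 0.1386, 0.0153]
tcp_rot: [33.4, 89.9, 20.7]
wrist_force: [0.1, 0.3, 5.3]
opening: 0.0493
time: 5.2
ee_pos: [0.5034, 0.1384, 0.0751]
tcp_rot: [28.1, 89.9, 15.5]
wrist_force: [0.4, -0.1, -2.4]
opening: 0.049
shift [  1.2  21.6 130.1] turn 0 alt 0 | jaw yaw 77.3 q6 28.0 q1 15.4 down [ 0.001  0.    -1.   ] z [ 0.98 -0.22  0.  ] t 5.2
```

View pics/w3.png

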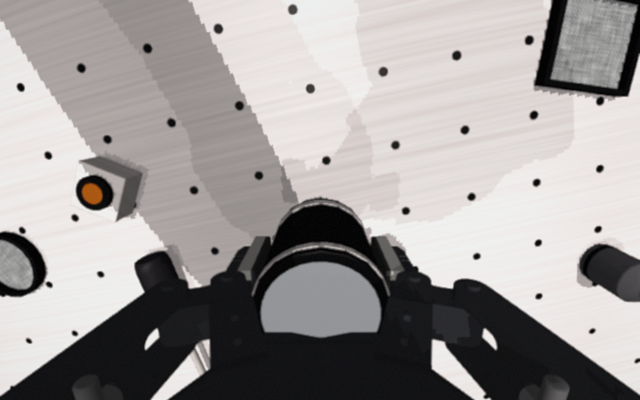

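The tube is held, with a 49 mm opening. I'll cross-check the nest positions in the scene view before carrying it.

```bash
python3 - <<'E'
from m0 import *
c=load('scene0')
def rep(n,k,z):
    P=(ray(c,k,z)[:,:2]*1000).astype(np.float32); r=cv2.minAreaRect(P); f=cv2.fitEllipse(P)
    print(n,'rect',np.round(r[0],1),np.round(r[1],1),round(r[2],1),'ell',np.round(f[0],1),np.round(f[1],1))
B={'LR':(326,240,378,286),'SR':(270,158,302,184),'SQ':(462,208,518,254),'OB':(168,142,207,182)}
for n,b in B.items(): rep(n,cont(c,b,60),.010)
c=load('w1'); I=dict(c,color=255-c['color'])
plan(635,131,74)
E
```

```text
LR rect [640.9 131.7] [73.8 73.9] 70.3 ell [641.2 131.8] [71.1 76.1]
SR rect [ 499.6 -118.5] [60.  55.4] 14.2 ell [ 499.2 -118.6] [53.4 61.6]
SQ rect [436.8 339.1] [63.6 75.2] 72.4 ell [434.8 340.1] [74.8 81.1]
OB rect [ 595.4 -343.1] [95.7 53. ] 41.2 ell [ 595.6 -342.9] [ 60.  110.7]
shift [  0.4  21.7 130.4] turn 0 alt 0 | jaw yaw 77.3 q6 28.0 q1 15.4 down [ 0.  0. -1.] z [ 0.98 -0.22  0.  ] t 5.25
```

```bash
python3 -m jog '0 2 10 0;0 5 32 0;0 9 55 0;0 13 78 0;0 17 100 0;0 20 120 0;0 22 132 0;0 22 132 0' && python3 -m jog '15 0 0 0;30 0 0 0;40 0 0 0;46 0 0 0;50 0 0 0;52 0 0 0;53 0 0 0;53 0 0 0' && python3 - <<'E'
from h import *
plan(637,131,17); c=shot('wrist','w4'); shot('scene','s4')
k=c['color'][:,:,::-1]; s=load('s4')['color'][200:320,290:450,::-1]
cv2.imwrite('pics/c4.png',np.hstack([cv2.resize(k,(480,300)),np.clip(cv2.resize(s,(320,300))*1.5,0,255).astype(np.uint8)]))
E
```

```text
time: 6.25
ee_pos: [0.6369, 0.1307, 0.0734]
tcp_rot: [-154.2, 89.9, -166.9]
wrist_force: [-0.3, 0.2, -2.0]
opening: 0.0488
time: 7.25
ee_pos: [0.6367, 0.1309, 0.0215]
tcp_rot: [23.7, 90.0, 11.1]
wrist_force: [-0.4, 0.4, -2.4]
opening: 0.0492
shift [4.5 0.2 0.3] turn 0 alt 0 | jaw yaw 77.3 q6 24.3 q1 11.6 down [ 0.  0. -1.] z [ 0.98 -0.22  0.  ] t 7.25
```

View pics/c4.png

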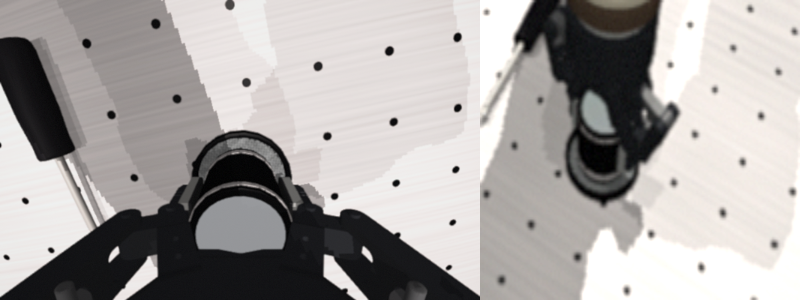

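Both crops show the tube inside the lip with felt visible around it, so I'll lower it gently.

```bash
python3 -m jog '0.5 0 0 0;1 0 0 0;1.5 0 0 0;2 0 0 0;2.5 0 0 0;3 0 0 0;3 0 0 0;3 0 0 0'; python3 -m jog '0.2 0 0 0;0.4 0 0 0;0.6 0 0 0;0.8 0 0 0;1 0 0 0;1 0 0 0;1 0 0 0;1 0 0 0'
```

```text
time: 8.35
ee_pos: [0.6366, 0.1309, 0.0183]
tcp_rot: [21.0, 90.0, 8.4]
wrist_force: [-1.3, -0.4, -0.5]
opening: 0.049
time: 9.35
ee_pos: [0.6366, 0.1309, 0.0183]
tcp_rot: [22.5, 90.0, 9.9]
wrist_force: [-5.9, -0.5, 9.1]
opening: 0.0493
```

```bash
python3 -m jog '-0.5 0 0 0;-0.5 0 0 0;-0.5 0 0 0;-0.5 0 0 0;-0.5 0 0 0;-0.5 0 0 0;-0.5 0 0 0;-0.5 0 0 0' 1; python3 -m jog '-10 0 0 0;-40 0 0 0;-80 0 0 0;-120 0 0 0;-150 0 0 0;-160 10 0 0;-160 40 0 0;-160 80 0 0'; python3 - <<'E'
from h import *
plan(597,347,170)
c=shot('wrist','w5'); shot('top','t5')
E
```

```text
time: 10.35
ee_pos: [0.6366, 0.1309, 0.0178]
tcp_rot: [1.2, 90.0, -11.5]
wrist_force: [0.7, -0.4, 0.5]
opening: 0.0854
time: 11.35
ee_pos: [0.6542, 0.2097, 0.1772]
tcp_rot: [-150.2, 90.0, -162.9]
wrist_force: [1.0, -0.2, -0.1]
opening: 0.0851
shift [  7.2 121.4 -86. ] turn 0 alt 0 | jaw yaw 77.3 q6 30.5 q1 17.8 down [-0.001 -0.    -1.   ] z [ 0.98 -0.22 -0.  ] t 11.35
```

View pics/w5.png

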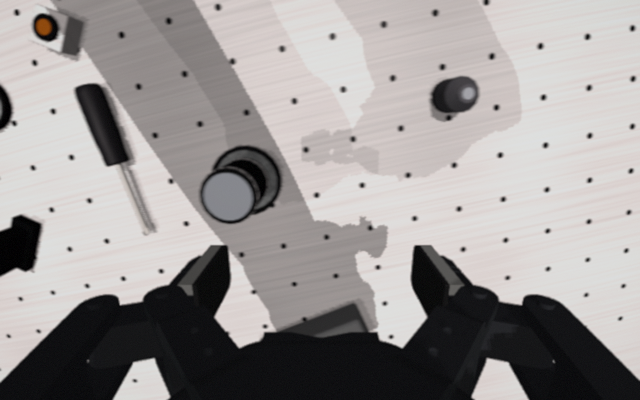

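The tube stands upright in the nest at about (235,185). The objective shows at about (455,95), nose at (466,93). I'll move over it.

```bash
python3 -m jog '0 20 -14 0;0 50 -35 0;0 80 -57 0;20 105 -75 0;45 121 -86 0;60 121 -86 0;70 121 -86 0;70 121 -86 0'; python3 - <<'E'
from m0 import *
c=load('w5')
def rep(n,k,z):
    P=(ray(c,k,z)[:,:2]*1000).astype(np.float32); r=cv2.minAreaRect(P); print(n,np.round(r[0],1),np.round(r[1],1))
g=cv2.cvtColor(c['color'],cv2.COLOR_RGB2GRAY); I=dict(c,color=255-c['color'])
rep('nose',cont(I,(458,84,476,102),255-125),.048)
plan(597,347,10)
c=shot('wrist','w6')
E
```

```text
time: 12.45
ee_pos: [0.5967, 0.3449, 0.1074]
tcp_rot: [-130.8, 90.0, -143.5]
wrist_force: [-0.4, 0.3, 0.4]
opening: 0.0856
nose [598.2 350.2] [10.1  9.7]
shift [97.4  2.2 -0.2] turn 0 alt 0 | jaw yaw 77.3 q6 42.7 q1 30.0 down [-0.001 -0.    -1.   ] z [ 0.98 -0.22 -0.  ] t 12.45
```

View pics/w6.png

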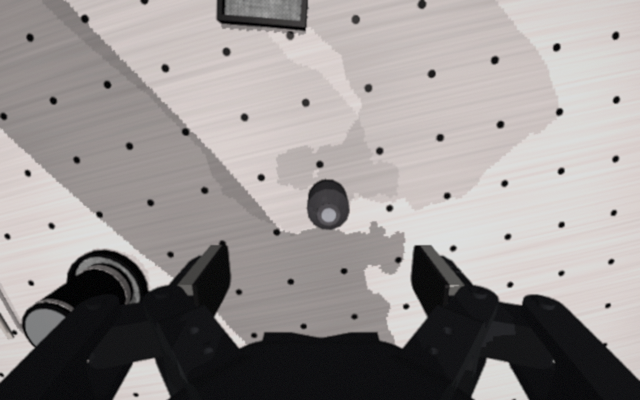

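Objective nose at about (328,215), slightly right of the jaw middle (321).

```bash
python3 - <<'E'
from m0 import *
c=load('w6')
I=dict(c,color=255-c['color'])
P=(ray(c,cont(I,(318,205,339,225),255-120),.048)[:,:2]*1000).astype(np.float32); r=cv2.minAreaRect(P); print(np.round(r[0],1),np.round(r[1],1))
plan(r[0][0],r[0][1],10)
E
```

```text
[597.8 349.2] [10.  10.1]
shift [98.1  4.1 -0.2] turn 0 alt 0 | jaw yaw 77.3 q6 42.7 q1 30.0 down [ 0.  0. -1.] z [ 0.98 -0.22  0.  ] t 12.5
```

```bash
python3 -m jog '10 4 0 0;30 4 0 0;55 4 0 0;75 4 0 0;88 4 0 0;95 4 0 0;97 4 0 0;97 4 0 0' && python3 -m jog '0 0 0 0;0 0 0 0;0 0 0 0;0 0 0 0;0 0 0 0;0 0 0 0;0 0 0 0;0 0 0 0' 0.1 40; python3 -m jog '-10 0 0 0;-25 0 0 0;-40 0 0 0;-50 0 0 0;-60 0 0 0;-70 0 0 0;-80 0 0 0;-90 0 0 0'; python3 - <<'E'
from h import *
plan(496.5,-118,90)
c=shot('wrist','w7')
E
```

```text
time: 13.5
ee_pos: [0.5978, 0.3499, 0.0114]
tcp_rot: [40.5, 89.9, 27.9]
wrist_force: [0.2, 0.7, 0.6]
opening: 0.0852
time: 14.5
ee_pos: [0.5977, 0.3499, 0.0111]
tcp_rot: [45.6, 90.0, 32.9]
wrist_force: [-0.3, 0.2, 5.0]
opening: 0.0306
time: 15.5
ee_pos: [0.5975, 0.3497, 0.1013]
tcp_rot: [-125.6, 90.0, -138.3]
wrist_force: [0.4, 0.6, -1.3]
opening: 0.0304
shift [  11.4 -478.5    3.9] turn 0 alt 0 | jaw yaw 77.4 q6 43.0 q1 30.3 down [-0. -0. -1.] z [ 0.98 -0.22 -0.  ] t 15.5
```

View pics/w7.png

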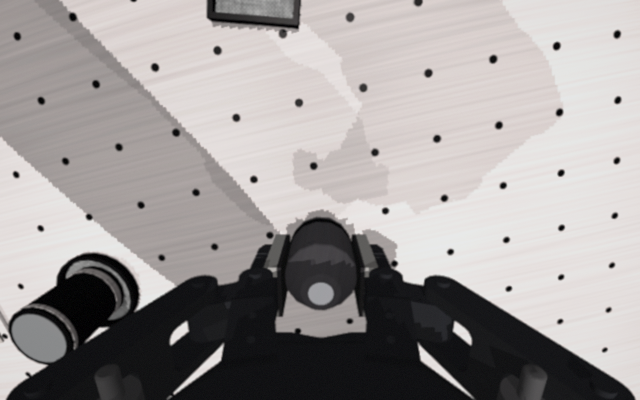

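Objective held at (320,265). I'll carry it to the small round nest.

```bash
python3 -m jog '0 -30 0 0;0 -85 0 0;0 -145 0 0;0 -205 1 0;0 -265 2 0;0 -325 3 0;0 -385 4 0;0 -435 4 0'; python3 -m jog '0 -30 0 0;0 -43 0 0;10 -43 0 0;20 -43 0 0;30 -43 0 0;30 -43 0 0;30 -43 0 0;30 -43 0 0'; python3 - <<'E'
from h import *
plan(496.5,-118,14)
c=shot('wrist','w8');s=shot('scene','s8')
cv2.imwrite('pics/c8.png',np.hstack([c['color'][:300,160:480,::-1],np.clip(cv2.resize(s['color'][120:230,220:390,::-1],(464,300))*1.5,0,255).astype(np.uint8)]))
E
```

```text
time: 16.55
ee_pos: [0.5055, -0.0776, 0.1011]
tcp_rot: [-7.0, 90.0, -19.7]
wrist_force: [0.5, 0.1, -1.8]
opening: 0.0306
time: 17.55
ee_pos: [0.497, -0.1175, 0.0712]
tcp_rot: [-1.9, 90.0, -14.5]
wrist_force: [0.1, -0.0, -0.8]
opening: 0.0304
shift [57.2 -0.6 -0.4] turn 0 alt 0 | jaw yaw 77.4 q6 -0.7 q1 -13.3 down [ 0.001 -0.    -1.   ] z [ 0.98 -0.22  0.  ] t 17.55
```

View pics/c8.png

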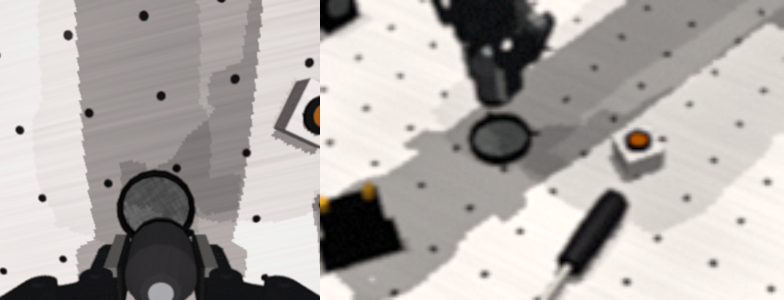

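The objective hangs above the nest, whose left and right edges are at about (278,205) and (353,205) in the full wrist frame. I'll measure the nest from here.

```bash
python3 - <<'E'
from m0 import *
c=load('w8')
k=cont(c,(270,168,360,218),50); 
P=(ray(c,k,.010)[:,:2]*1000)
# upper/side arc only; circle fit with radius free
sel=(k[:,1]<212)&(k[:,1]>168.5); p=k[sel]
# keep outermost per column/row: top edge & side edges
Q=P[sel]; 
from scipy.optimize import least_squares
f=least_squares(lambda v:np.hypot(Q[:,0]-v[0],Q[:,1]-v[1])-28,[497,-118],loss='soft_l1',f_scale=1.)
print(f.x, np.percentile(abs(f.fun),[50,90]),len(Q))
print(ray(c,[[278,205],[353,205],[316,171]],.010)*1000)
E
```

```text
[ 496.40214824 -121.84552413] [1.88649644 3.74485988] 1305
[[ 484.07134517 -145.71873469   10.        ]
 [ 495.43105562  -95.08069565   10.        ]
 [ 466.59688116 -114.75799737   10.        ]]
```

```bash
python3 -m jog '5 -3 0 0;18 -3 0 0;32 -3 0 0;42 -3 0 0;48 -3 0 0;51 -3 0 0;52 -3 0 0;52 -3 0 0'; python3 - <<'E'
from h import *
plan(496.5,-121,14)
c=shot('wrist','w9');s=shot('scene','s9')
cv2.imwrite('pics/c9.png',np.hstack([c['color'][:300,160:480,::-1],np.clip(cv2.resize(s['color'][120:230,220:390,::-1],(464,300))*1.5,0,255).astype(np.uint8)]))
E
```

```text
time: 18.65
ee_pos: [0.4963, -0.1205, 0.019]
tcp_rot: [2.5, 90.0, -10.2]
wrist_force: [-0.9, 0.8, -2.2]
opening: 0.0305
shift [ 5.  -0.4  0.3] turn 0 alt 0 | jaw yaw 77.3 q6 -1.0 q1 -13.6 down [ 0. -0. -1.] z [ 0.98 -0.22  0.  ] t 18.65
```

View pics/c9.png

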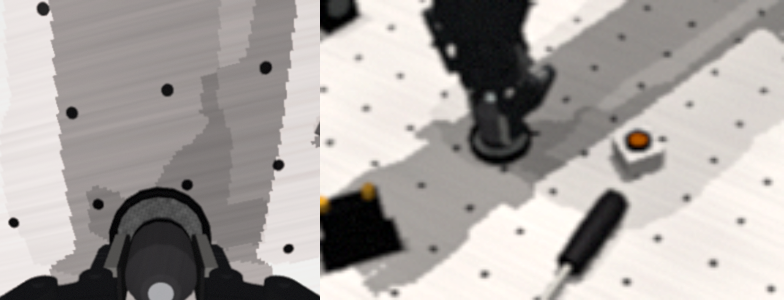

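It is centred inside the lip in both views, so I'll set it down.

```bash
python3 -m jog '1 0 0 0;2 0 0 0;3 0 0 0;3.5 0 0 0;4 0 0 0;4 0 0 0;4 0 0 0;4 0 0 0'; python3 -m jog '0.2 0 0 0;0.4 0 0 0;0.6 0 0 0;0.8 0 0 0;1 0 0 0;1 0 0 0;1 0 0 0;1 0 0 0'
```

```text
time: 19.75
ee_pos: [0.4961, -0.1205, 0.0148]
tcp_rot: [0.3, 90.0, -12.4]
wrist_force: [-0.5, -0.6, -1.1]
opening: 0.03
time: 20.75
ee_pos: [0.4961, -0.1204, 0.0141]
tcp_rot: [6.0, 90.0, -6.6]
wrist_force: [-3.4, 1.3, 6.0]
opening: 0.0306
```

```bash
python3 -m jog '-0.5 0 0 0;-0.5 0 0 0;-0.5 0 0 0;-0.5 0 0 0;-0.5 0 0 0;-0.5 0 0 0;-0.5 0 0 0;-0.5 0 0 0' 1; python3 -m jog '-10 0 0 0;-40 0 0 0;-80 0 0 0;-110 -10 0 0;-120 -60 0 0;-120 -120 0 0;-120 -180 0 0;-120 -239 0 0'; python3 - <<'E'
from h import *
plan(437,-353,140)
c=shot('wrist','w10')
E
```

```text
time: 21.75
ee_pos: [0.4961, -0.1204, 0.0142]
tcp_rot: [161.6, 90.0, 149.0]
wrist_force: [0.5, -0.1, -0.1]
opening: 0.0854
time: 22.75
ee_pos: [0.4432, -0.3556, 0.1353]
tcp_rot: [-24.2, 89.9, -36.8]
wrist_force: [1.3, 0.3, 0.1]
opening: 0.0854
shift [-4.7  1.2 -6.6] turn 0 alt 0 | jaw yaw 77.4 q6 -26.1 q1 -38.7 down [ 0.001 -0.001 -1.   ] z [ 0.98 -0.22  0.  ] t 22.75
```

View pics/w10.png

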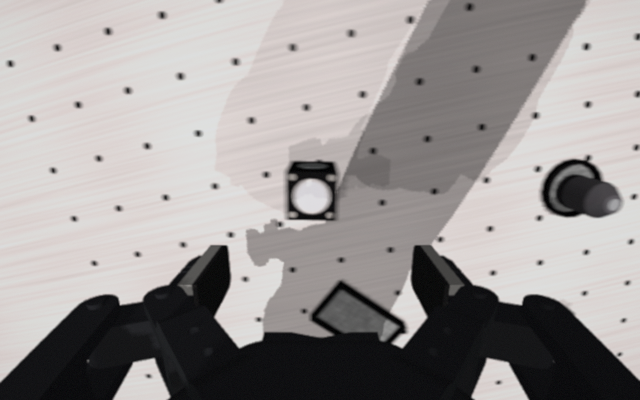

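The cube top shows at about (312,197), nearly square to the jaws. The objective stands in its nest at (580,190). I'll measure the cube.

```bash
python3 - <<'E'
from m0 import *
c=shot('wrist','w11')
I=dict(c,color=255-c['color']); g=cv2.cvtColor(c['color'],cv2.COLOR_RGB2GRAY)
P=ray(c,cont(I,(297,180,328,214),255-150),.05)[:,:2]*1000; e=cv2.minEnclosingCircle(P.astype(np.float32)); print('window',e)
k=cont(c,(275,150,350,232),60); print(k.min(0),k.max(0))
P=ray(c,k,.05)[:,:2]*1000
print('outline',cv2.minAreaRect(P.astype(np.float32)))
# top-face sides: lower edge and left/right sides
x0,y0=k.min(0);x1,y1=k.max(0)
for n,s in (('low',(k[:,1]>y1-3)&(k[:,0]>x0+6)&(k[:,0]<x1-6)),('left',(k[:,0]<x0+8)&(k[:,1]>y0+18)&(k[:,1]<y1-5)),('right',(k[:,0]>x1-8)&(k[:,1]>y0+18)&(k[:,1]<y1-5))):
    q=P[s].astype(np.float32); v=cv2.fitLine(q,cv2.DIST_HUBER,0,.01,.01).ravel(); print(n,len(q),'ang',np.degrees(np.arctan2(v[1],v[0])),'pt',v[2:])
plan(e[0][0],e[0][1],12,77.3)
E
```

```text
window ((435.7053527832031, -360.4403381347656), 14.091547012329102)
[296.91666667 160.91666667] [348.08333333 220.58333333]
outline ((431.3851013183594, -358.7601318359375), (38.66066360473633, 46.6043586730957), 75.5804443359375)
low 239 ang 75.225945 pt [ 454.28085 -362.5421 ]
left 270 ang -13.38875 pt [ 428.5885  -377.72247]
right 219 ang -14.562059 pt [ 440.3609 -341.2578]
shift [122.5  -3.5  -5.8] turn -0.2 alt 179.8 | jaw yaw 77.1 q6 -26.0 q1 -39.0 down [-0.    -0.001 -1.   ] z [ 0.97 -0.22  0.  ] t 22.85
```

```bash
python3 -m jog '5 -2 -4 1;15 -3 -7 1.5;45 -3 -7 1.5;75 -3 -7 1.5;100 -3 -7 1.5;114 -3 -7 1.5;121 -3 -7 1.5;122 -3 -7 1.5' && python3 -m jog '0 0 0 0;0 0 0 0;0 0 0 0;0 0 0 0;0 0 0 0;0 0 0 0;0 0 0 0;0 0 0 0' 0.3 40; python3 -m jog '-10 0 0 0;-25 0 0 0;-40 0 0 0;-50 0 0 0;-60 0 0 0;-70 0 0 0;-80 0 0 0;-90 0 0 0'; python3 - <<'E'
from h import *
plan(433,339,100,72.3)
c=shot('wrist','w12')
E
```

```text
time: 23.85
ee_pos: [0.4365, -0.3548, 0.0124]
tcp_rot: [-17.4, 90.0, -31.5]
wrist_force: [-0.5, 0.3, 0.0]
opening: 0.0851
time: 24.85
ee_pos: [0.4366, -0.3555, 0.013]
tcp_rot: [-35.0, 89.9, -49.2]
wrist_force: [-0.8, -2.1, 4.7]
opening: 0.0397
time: 25.85
ee_pos: [0.4362, -0.355, 0.1028]
tcp_rot: [171.5, 90.0, 157.4]
wrist_force: [0.9, -0.5, -2.4]
opening: 0.0395
shift [   2.9  672.2 -172.8] turn 3.6 alt -176.4 | jaw yaw 75.9 q6 -25.0 q1 -39.1 down [-0.  0. -1.] z [ 0.97 -0.24 -0.  ] t 25.85
```

View pics/w12.png

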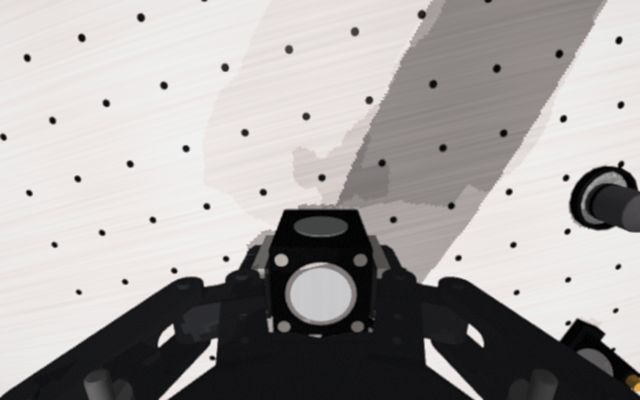

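The cube is held square at (321,290). I'll carry it to the square nest.

```bash
python3 -m jog '0 25 -7 0;0 70 -18 0;0 120 -31 1;0 175 -45 2;0 230 -59 3;0 285 -73 3.5;0 340 -87 3.5;0 395 -101 3.5'; python3 -m jog '0 55 -14 0;0 110 -28 0;0 160 -41 0;0 205 -53 0;0 240 -62 0;0 252 -65 0;0 252 -65 0;0 252 -65 0'; python3 - <<'E'
from h import *
plan(433,339,75,72.3)
c=shot('wrist','w13')
E
```

```text
time: 26.9
ee_pos: [0.4347, 0.0544, 0.1026]
tcp_rot: [23.8, 90.0, 6.1]
wrist_force: [0.8, -0.2, -3.2]
opening: 0.0398
time: 27.9
ee_pos: [0.4494, 0.3115, 0.1023]
tcp_rot: [-95.7, 90.0, -113.3]
wrist_force: [-0.6, -0.7, -2.5]
opening: 0.0396
shift [ 27.3  21.2 -24. ] turn 0.0 alt -180.0 | jaw yaw 72.3 q6 52.4 q1 34.7 down [-0. -0. -1.] z [ 0.95 -0.3  -0.  ] t 27.9
```

View pics/w13.png

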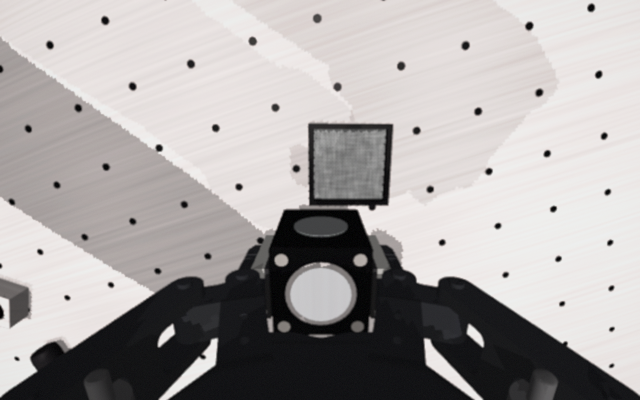

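The square nest sits at about (350,164) in the wrist view, nearly square to the jaws.

```bash
cat > quad.py <<'E'
from m0 import *
def quad(c,k,z):
    "fit four edge lines of a contour (in world mm at height z) -> centre, sizes, yaw"
    P=(ray(c,k,z)[:,:2]*1000).astype(np.float32); r=cv2.minAreaRect(P)
    ctr=np.array(r[0]); a=np.radians(r[2]); U=np.array([[np.cos(a),np.sin(a)],[-np.sin(a),np.cos(a)]]); h=np.array(r[1])/2
    L=(P-ctr)@U.T; out={}
    for i in (0,1):
        for s in (1,-1):
            m=(np.abs(L[:,i]*s-h[i])<5)&(np.abs(L[:,1-i])<.7*h[1-i])
            v=cv2.fitLine(L[m].astype(np.float32),cv2.DIST_HUBER,0,.01,.01).ravel()
            d=v[:2]*np.sign(v[1-i]); p=v[2:]; t=-p[1-i]/d[1-i]
            out[i,s]=((p+t*d)[i], r[2]+np.degrees(np.arctan2(d[i],d[1-i]))*(-1 if i==0 else 1))
    m=np.array([(out[i,1][0]+out[i,-1][0])/2 for i in (0,1)])
    print('ctr',np.round(ctr+m@U,1),'size',[round(out[i,1][0]-out[i,-1][0],1) for i in (0,1)],'angles',{q:round(v[1],1) for q,v in out.items()})
E
python3 - <<'E'
from quad import *
c=load('w13')
quad(c,cont(c,(298,112,405,209),50),.010)
I=dict(c,color=255-c['color'])
quad(c,cont(I,(312,126,389,203),255-70),.004)
k=cont(I,(272,252,372,340),255-120)  # window on top of held cube
o=status.get_obs(); B=ray(c,cont(I,(288,266,354,320),255-150),o['ee_pos'][2]-.0128+.05)*1000
e=cv2.minEnclosingCircle(B[:,:2].astype(np.float32)); print('cube window ctr',e)
plan(433,339,75,72.3)
E
```

```text
ctr [428.6 340.3] size [np.float32(61.6), np.float32(62.0)] angles {(0, 1): np.float32(72.4), (0, -1): np.float32(72.2), (1, 1): np.float32(72.2), (1, -1): np.float32(72.6)}
ctr [428.7 340.3] size [np.float32(55.9), np.float32(55.4)] angles {(0, 1): np.float32(72.1), (0, -1): np.float32(72.3), (1, 1): np.float32(71.8), (1, -1): np.float32(72.3)}
cube window ctr ((449.2429504394531, 309.43133544921875), 12.927257537841797)
shift [ 27.4  21.2 -24.1] turn -0.0 alt 180.0 | jaw yaw 72.3 q6 52.4 q1 34.7 down [ 0. -0. -1.] z [ 0.95 -0.3   0.  ] t 27.95
```

```bash
python3 -m jog '0 8 -10 0;0 20 -26 0;5 22.5 -28.5 0;25 22.5 -28.5 0;45 22.5 -28.5 0;60 22.5 -28.5 0;70 22.5 -28.5 0;72 22.5 -28.5 0'; python3 - <<'E'
from quad import *
c=shot('wrist','w14'); plan(428.7,340.5,20,72.3)
g=cv2.cvtColor(c['color'],cv2.COLOR_RGB2GRAY)
# felt strip above the cube: find the nest outline's upper corners
k=cont(c,(240,120,410,240),50); P=ray(c,k,.010)*1000
print(k.min(0),k.max(0), k[k[:,1]<k[:,1].min()+2].mean(0))
for r in (0.25,.5): 
  for y in range(int(k[:,1].min())+6,238,14):
    xs=k[np.abs(k[:,1]-y)<.3][:,0]; print(y,round(xs.min()),round(xs.max()),(xs.min()+xs.max())/2) if len(xs) else 0
  break
E
```

```text
time: 28.95
ee_pos: [0.4288, 0.3425, 0.0297]
tcp_rot: [-123.4, 90.0, -141.0]
wrist_force: [-0.3, -0.3, -2.7]
opening: 0.0396
shift [10.  -2.1  0.4] turn 0.1 alt -179.9 | jaw yaw 72.4 q6 56.3 q1 38.6 down [-0. -0. -1.] z [ 0.95 -0.3  -0.  ] t 29.0
[261.41666667 179.41666667] [376.58333333 239.41666667] [318.83357843 179.84485294]
185 261 376 318.91666666666663
199 262 376 318.91666666666663
213 263 375 318.8333333333333
227 264 374 318.9166666666667
```

```bash
python3 -m jog '4 -0.5 0 0;7 -0.5 0 0;9 -0.5 0 0;11 -0.5 0 0;12 -0.5 0 0;12.5 -0.5 0 0;13 -0.5 0 0;13 -0.5 0 0'; python3 -m jog '0.2 0 0 0;0.4 0 0 0;0.6 0 0 0;0.8 0 0 0;1 0 0 0;1 0 0 0;1 0 0 0;1 0 0 0';python3 - <<'E'
from h import *
c=load('w14'); p=ray(c,[[318.8,179.8]],.010)[0]*1000; print('far edge to TCP (32 wanted)',np.hypot(*(p[:2]-[428.8,342.5])))
print(status.get_obs()['wrist_force'])
E
```

```text
time: 30.0
ee_pos: [0.4289, 0.3421, 0.0173]
tcp_rot: [52.5, 90.0, 34.8]
wrist_force: [0.8, -0.7, -2.4]
opening: 0.0391
time: 31.0
ee_pos: [0.4289, 0.3421, 0.0162]
tcp_rot: [70.6, 90.0, 52.9]
wrist_force: [-0.2, 0.2, -2.0]
opening: 0.0393
far edge to TCP (32 wanted) 33.14791420262657
[-0.23855522  0.23693451 -2.00783787]
```

Centred to about 1 mm, no contact yet. I'll go down in small steps.

```bash
python3 -m jog '0.1 0 0 0;0.2 0 0 0;0.3 0 0 0;0.4 0 0 0;0.5 0 0 0;0.6 0 0 0;0.7 0 0 0;0.7 0 0 0'; python3 -m jog '0.1 0 0 0;0.2 0 0 0;0.3 0 0 0;0.4 0 0 0;0.4 0 0 0;0.4 0 0 0;0.4 0 0 0;0.4 0 0 0'
```

```text
time: 32.0
ee_pos: [0.4289, 0.3421, 0.0161]
tcp_rot: [52.3, 90.0, 34.7]
wrist_force: [-3.5, -2.1, 6.0]
opening: 0.0396
time: 33.0
ee_pos: [0.4289, 0.3422, 0.016]
tcp_rot: [54.4, 90.0, 36.8]
wrist_force: [-4.4, -2.7, 8.7]
opening: 0.0396
```

```bash
python3 -m jog '-0.5 0 0 0;-0.5 0 0 0;-0.5 0 0 0;-0.5 0 0 0;-0.5 0 0 0;-0.5 0 0 0;-0.5 0 0 0;-0.5 0 0 0' 1; python3 -m jog '-10 0 0 0;-40 0 0 0;-80 0 0 0;-120 0 0 0;-150 0 0 0;-150 -20 0 0;-150 -60 0 0;-150 -110 0 0'; python3 - <<'E'
from h import *
c=shot('wrist','w15'); plan(640,-152,166,52)
E
```

```text
time: 34.0
ee_pos: [0.4289, 0.3421, 0.0156]
tcp_rot: [35.6, 90.0, 18.0]
wrist_force: [-1.1, 0.4, -0.7]
opening: 0.0857
time: 35.0
ee_pos: [0.3952, 0.2366, 0.1662]
tcp_rot: [39.0, 90.0, 21.4]
wrist_force: [-0.0, -0.8, -0.2]
opening: 0.0856
shift [   1.3 -291.3  351.8] turn 20.3 alt -159.7 | jaw yaw 72.3 q6 48.3 q1 30.6 down [-0.001 -0.002 -1.   ] z [ 0.95 -0.3   0.  ] t 35.05
```

```bash
python3 -m jog '0 -20 25 0;0 -60 70 2;0 -95 115 5;0 -130 160 9;0 -165 205 13;0 -200 245 16;0 -235 285 18;0 -265 320 20'; python3 -m jog '0 -14 16 0;0 -27 31 0;0 -27 31 0;0 -27 31 0;0 -27 31 0;0 -27 31 0;0 -27 31 0;0 -27 31 0'; python3 - <<'E'
from h import *
c=shot('wrist','w16'); plan(650,-154,166,52)
I=c['color'].astype(int); m=((I[:,:,0]-I[:,:,2]>50)&(I[:,:,0]>80)).astype(np.uint8); m[260:]=m[260:]
n,l,s,ct=cv2.connectedComponentsWithStats(m)
for i in range(1,n):
    if s[i,4]>15: print(s[i],ct[i],ray(c,[ct[i]],.068)*1000, I[l==i].mean(0))
E
```

```text
time: 36.05
ee_pos: [0.6209, -0.1142, 0.1663]
tcp_rot: [27.8, 90.0, -9.9]
wrist_force: [0.9, 0.7, 1.3]
opening: 0.085
time: 37.05
ee_pos: [0.6281, -0.1524, 0.1656]
tcp_rot: [-168.8, 90.0, 153.6]
wrist_force: [-0.4, 0.1, 0.8]
opening: 0.0852
shift [-0.3 12.1 18.2] turn 0.4 alt -179.6 | jaw yaw 52.4 q6 24.0 q1 -13.6 down [ 0. -0. -1.] z [ 0.79 -0.61  0.  ] t 37.1
[333 190  13  13 129] [339.03875969 195.6124031 ] [[ 634.38638169 -139.55128968   68.        ]] [120.79844961  88.28682171  37.24806202]
[332 231  13  12 114] [338.03508772 236.44736842] [[ 662.38045452 -161.45789508   68.        ]] [135.33333333  99.46491228  44.23684211]
```

```bash
python3 - <<'E'
from h import *
plan(648.8,-151,21,52)
E
```

```text
shift [144.7  13.8  15.4] turn 0.4 alt -179.6 | jaw yaw 52.4 q6 24.0 q1 -13.6 down [ 0. -0. -1.] z [ 0.79 -0.61  0.  ] t 37.1
```

```bash
python3 -m jog '5 6 7 0.4;20 14 15 0.4;55 14 15 0.4;90 14 15 0.4;115 14 15 0.4;132 14 15 0.4;142 14 15 0.4;145 14 15 0.4'; python3 - <<'E'
from h import *
c=shot('wrist','w17'); plan(648.8,-151,21,52)
I=c['color'].astype(int); m=((I[:,:,0]-I[:,:,2]>50)&(I[:,:,0]>80)).astype(np.uint8)
n,l,s,ct=cv2.connectedComponentsWithStats(m)
for i in range(1,n):
    if s[i,4]>15: print(s[i],ct[i],ray(c,[ct[i]],.068)*1000)
E
```

```text
time: 38.1
ee_pos: [0.6487, -0.1506, 0.0203]
tcp_rot: [-162.3, 90.0, 159.7]
wrist_force: [-0.5, 0.1, 0.2]
opening: 0.0856
shift [-0.5 -0.2  0.2] turn -0.1 alt 179.9 | jaw yaw 51.9 q6 25.0 q1 -13.1 down [ 0. -0. -1.] z [ 0.79 -0.62  0.  ] t 38.15
[310 242  29  35 796] [323.69346734 259.58542714] [[ 633.20467878 -138.62961332   68.        ]]
[313 326  21  10 163] [322.85889571 330.84662577] [[ 655.74573642 -156.5374878    68.        ]]
```

```bash
python3 -m jog '0 0 0 0;0 0 0 0;0 0 0 0;0 0 0 0;0 0 0 0;0 0 0 0;0 0 0 0;0 0 0 0' 0 40; python3 -m jog '0 0 0 0;0 0 0 0;0 0 0 0;-2 0 0 0;-10 0 0 0;-25 0 0 0;-45 0 0 0;-65 0 0 0'; python3 - <<'E'
from h import *
c=shot('wrist','w18'); plan(592.5,-345.5,86,130.8)
I=c['color'].astype(int); m=((I[:,:,0]-I[:,:,2]>50)&(I[:,:,0]>80)).astype(np.uint8)
n,l,s,ct=cv2.connectedComponentsWithStats(m)
for i in range(1,n):
    if s[i,4]>15: print(s[i],ct[i])
E
```

```text
time: 39.15
ee_pos: [0.6488, -0.1507, 0.021]
tcp_rot: [22.0, 90.0, -16.0]
wrist_force: [-0.1, -0.1, 5.0]
opening: 0.0155
time: 40.15
ee_pos: [0.6489, -0.1507, 0.0878]
tcp_rot: [26.4, 89.9, -11.6]
wrist_force: [0.8, -0.6, -2.0]
opening: 0.0154
shift [   4.9 -188.6   74.7] turn -78.8 alt 101.2 | jaw yaw 52.0 q6 25.0 q1 -13.1 down [ 0.005 -0.001 -1.   ] z [ 0.79 -0.62  0.  ] t 40.2
[306 242  29  34 779] [320.35044929 258.82156611]
[310 325  21  11 184] [320.0923913  330.32608696]
```

```bash
python3 -m jog '0 -8 5 -8;0 -25 16 -18;0 -45 29 -28;0 -65 42 -38;0 -85 55 -48;0 -103 66 -58;0 -120 77 -68;0 -135 86 -78.5'; python3 -m jog '0 0 0 0;0 0 0 0;0 0 0 0;0 0 0 0;0 0 0 0;0 0 0 0;0 0 0 0;0 0 0 0'; python3 - <<'E'
from quad import *
c=shot('wrist','w19'); plan(592.5,-345.5,86,130.8)
u=np.radians(40.8); U=np.array([[np.cos(u),np.sin(u)],[-np.sin(u),np.cos(u)]])
C=np.array([592.5,-345.5])+np.array([[44,26],[44,-26],[-44,-26],[-44,26]])@U
p=proj(c,np.c_[C,[10]*4]/1000.); print(np.round(p))
im=c['color'][:,:,::-1].copy(); cv2.polylines(im,[p.astype(np.int32).reshape(-1,1,2)],1,(0,0,255)); cv2.imwrite('pics/c19.png',im)
E
```

```text
time: 41.2
ee_pos: [0.6331, -0.3108, 0.0862]
tcp_rot: [-68.2, 90.0, -27.4]
wrist_force: [-0.8, -0.0, -1.8]
opening: 0.0154
time: 42.2
ee_pos: [0.6331, -0.31, 0.0856]
tcp_rot: [157.5, 90.0, -162.0]
wrist_force: [0.5, -0.1, -1.8]
opening: 0.0154
shift [ -0.4  -0.7 -53.9] turn -0.4 alt 179.6 | jaw yaw 130.4 q6 -66.5 q1 -26.1 down [-0. -0. -1.] z [ 0.76  0.65 -0.  ] t 42.25
[[356. 196.]
 [285. 196.]
 [280.  68.]
 [359.  68.]]
```

```bash
python3 - <<'E'
from quad import *
c=load('w19'); I=dict(c,color=255-c['color'])
for b,th in (((265,50,378,205),50),((265,50,378,198),50)):
    k=cont(c,b,th); print(k.min(0),k.max(0)); quad(c,k,.010)
k=cont(I,(287,72,354,192),255-75); print(k.min(0),k.max(0)); quad(c,k,.004)
g=cv2.cvtColor(c['color'],cv2.COLOR_RGB2GRAY); print(g[60:260:4,320]); print(g[130,260:390:4])
E
```

```text
[281.91666667  66.75      ] [355.41666667 204.41666667]
ctr [ 595.8 -343.1] size [np.float32(93.1), np.float32(46.5)] angles {(0, 1): np.float32(40.5), (0, -1): np.float32(38.9), (1, 1): np.float32(44.0), (1, -1): np.float32(38.9)}
[281.91666667  66.75      ] [355.41666667 197.41666667]
ctr [ 594.  -345.1] size [np.float32(87.7), np.float32(46.8)] angles {(0, 1): np.float32(40.5), (0, -1): np.float32(38.9), (1, 1): np.float32(44.1), (1, -1): np.float32(39.0)}
[287.08333333  71.58333333] [350.75 184.25]
ctr [ 589.7 -348.5] size [np.float32(75.5), np.float32(43.6)] angles {(0, 1): np.float32(42.7), (0, -1): np.float32(41.2), (1, 1): np.float32(41.0), (1, -1): np.float32(41.0)}
[228 194  58  69 148 142 151 145 142 153 146 148 150 141 143 141 143 152
 153 148 142 138 136 142 153 162 165 163 156 116  95   2  22  24  21   8
   6   5   5   1   7   0   6   7   7  46  68  69  92  93]
[230 224 229 229 225 227  33  37 140 152 154 156 153 155 146 156 152 149
 153 154 144 148 161  45 111 228 231 232 230 228 231 233 230]
```

```bash
python3 -m jog '0 0 -15 -0.5;0 -0.5 -35 -0.5;0 -1 -50 -0.5;5 -1 -55.5 -0.5;20 -1 -55.5 -0.5;35 -1 -55.5 -0.5;45 -1 -55.5 -0.5;50 -1 -55.5 -0.5'; python3 -m jog '0 0 0 0;0 0 0 0;0 0 0 0;0 0 0 0;0 0 0 0;0 0 0 0;0 0 0 0;0 0 0 0'; python3 - <<'E'
from quad import *
c=shot('wrist','w20'); s=shot('scene','s20'); plan(591.4,-346.7,34,131)
u=np.radians(41.0); U=np.array([[np.cos(u),np.sin(u)],[-np.sin(u),np.cos(u)]])
C=np.array([591.4,-346.7])+np.array([[44,26],[44,-26],[-44,-26],[-44,26]])@U
for q in (c,s): print(np.round(proj(q,np.c_[C,[10]*4]/1000.)))
a=c['color'][:,160:480,::-1]; b=cv2.resize(s['color'][110:210,140:240,::-1],(400,400),interpolation=cv2.INTER_CUBIC)
cv2.imwrite('pics/c20.png',np.hstack([a,np.clip(b*1.6,0,255).astype(np.uint8)]))
g=cv2.cvtColor(c['color'],cv2.COLOR_RGB2GRAY)
for r in (170,180,190,200,210): print(r,g[r,250:400:3])
print(g[120:260:3,320])
E
```

```text
time: 43.25
ee_pos: [0.5914, -0.3461, 0.0343]
tcp_rot: [107.6, 89.9, 148.6]
wrist_force: [0.4, -0.0, -2.1]
opening: 0.0156
time: 44.25
ee_pos: [0.5915, -0.3467, 0.0356]
tcp_rot: [116.9, 90.0, 157.9]
wrist_force: [0.2, 0.1, -1.7]
opening: 0.0153
shift [ 1.6  0.1 -0. ] turn -0.1 alt 179.9 | jaw yaw 130.9 q6 -71.3 q1 -30.4 down [-0.  0. -1.] z [ 0.76  0.66 -0.  ] t 44.35
[[363. 299.]
 [280. 299.]
 [274. 159.]
 [369. 159.]]
[[197. 172.]
 [174. 175.]
 [176. 149.]
 [198. 147.]]
170 [232 230 230 227 226 231 231 230 127  21  24  86 144 154 151 165 143 141
 146 139 141 134 128 140 130 139 135 127 148 133 150 150 138 139 145 147
 115  26  33 109 233 232 232 232 232 233 232 231 232 233]
180 [229 229 229 230 231 230 230 227 193  18  21  70 137 151 145 129 129 118
 110 118  97  99  97 139 106 130 123  97 120  90 150 141 141 139 144 146
 120  27  27 133 232 228 230 234 233 218 163 164 173 157]
190 [231 231 230 228 230 230 228 229 226  19  20  54 130 143  85  18  24  21
  22  24  23  23  23  23  24  24  25  22  24  27  26  26  24 130 127 148
  94  23  26  93 148 154 156 158 155 150 154 158 156 156]
200 [232 232 231 229 230 230 229 229 183  18  19  45 143 113 104  20  21  21
  18  11  14   9  10  13  11  13  12  13  14  25  26  25  23  78  73  76
  48   6   6 117 130 127 127 127 124 126 128 129 126 122]
210 [225 226 224 221 232 200 224 220 230  42  18  15  82  98  97  20  10  12
   6   5   4   7   6   5   6   6   8   9   7   6  23   7  13  87  78  76
  36   8   3 117 127 127 127 130 128 126 126 125 124 126]
[231 231 232 230 227 230 233 233 232 230 232 231  95  32  29 118 142 138
 159 148 135  14  10  24  23  22  22   8   8   3   3   9   3   5   5   4
   7   5   5  12  55  77  75 112 174 154 155]
```

```bash
python3 - <<'E'
from quad import *
c=load('w20'); t=np.array([591.5,-346.7]); a=np.radians(130.9); Y=np.array([np.cos(a),np.sin(a)]); Z=np.array([np.sin(a),-np.cos(a)])
def loc(px,z): d=ray(c,[px],z)[0,:2]*1000-t; return np.round([d@Y,d@Z],1)
zf=.0146+.012
print('foot far end',loc([320.5,183],zf),'corners',loc([294,190],zf),loc([347.5,190],zf))
print('lip outer far',loc([320.5,156.5],.010),'lip sides at row190',loc([275.5,190],.010),loc([368.5,190],.010))
E
```

```text
foot far end [ -0.4 -34.6] corners [-13.8 -30.9] [ 13.3 -31. ]
lip outer far [ -0.4 -45.7] lip sides at row190 [-25.7 -26.8] [ 26.7 -26.8]
```

Gap to the far lip is 7 mm (8 ideal) and the sides are balanced, so I'll lower it.

```bash
python3 -m jog '3 0 1 0;5 0 1 0;7 0 1 0;8 0 1 0;9 0 1 0;9.5 0 1 0;10 0 1 0;10 0 1 0'; python3 -m jog '0.2 0 0 0;0.4 0 0 0;0.6 0 0 0;0.8 0 0 0;1 0 0 0;1 0 0 0;1 0 0 0;1 0 0 0'
```

```text
time: 45.35
ee_pos: [0.5922, -0.3461, 0.0256]
tcp_rot: [128.6, 90.0, 169.6]
wrist_force: [-1.0, 0.5, -2.4]
opening: 0.0157
time: 46.35
ee_pos: [0.5923, -0.3461, 0.0247]
tcp_rot: [-60.8, 90.0, -19.9]
wrist_force: [0.0, -0.2, -1.3]
opening: 0.0153
```

```bash
python3 -m jog '0.1 0 0 0;0.2 0 0 0;0.3 0 0 0;0.4 0 0 0;0.5 0 0 0;0.6 0 0 0;0.6 0 0 0;0.6 0 0 0'
```

```text
time: 47.35
ee_pos: [0.5923, -0.3461, 0.0241]
tcp_rot: [-91.8, 90.0, -50.9]
wrist_force: [-0.4, 0.7, -0.8]
opening: 0.0159
```

```bash
python3 -m jog '0.1 0 0 0;0.2 0 0 0;0.3 0 0 0;0.4 0 0 0;0.5 0 0 0;0.6 0 0 0;0.6 0 0 0;0.6 0 0 0'
```

```text
time: 48.35
ee_pos: [0.5923, -0.3461, 0.024]
tcp_rot: [-72.6, 90.0, -31.6]
wrist_force: [-2.5, 1.6, 5.4]
opening: 0.0155
```

```bash
python3 -m jog '-0.3 0 0 0;-0.3 0 0 0;-0.3 0 0 0;-0.3 0 0 0;-0.3 0 0 0;-0.3 0 0 0;-0.3 0 0 0;-0.3 0 0 0' 1; python3 -m jog '-10 0 0 0;-40 0 0 0;-80 0 0 0;-115 0 0 0;-140 0 0 0;-150 0 0 0;-150 0 10 0;-150 0 20 0'; python3 -m jog '0 0 0 0;0 0 0 0;0 0 0 0;0 0 0 0;0 0 0 0;0 0 0 0;0 0 0 0;0 0 0 0'; python3 - <<'E'
from quad import *
c=shot('wrist','w21'); s=shot('scene','s21'); t=shot('top','t21')
w15=load('w15')
up=lambda i,w,h:np.clip(cv2.resize(i,(w,h),interpolation=cv2.INTER_CUBIC)*1.4,0,255).astype(np.uint8)
A=c['color'][:,120:520,::-1]; B=w15['color'][:,240:640,::-1]
top=np.hstack([cv2.resize(A,(300,300)),cv2.resize(B,(300,300)),up(t['color'][140:260,150:230,::-1],200,300)])
bot_=up(s['color'][95:325,150:530,::-1],480,290)
tp=up(t['color'][130:265,160:470,::-1],320,290)
cv2.imwrite('pics/fin.png',np.vstack([top,np.hstack([bot_,tp])]))
I=c['color'].astype(int); m=((I[:,:,0]-I[:,:,2]>50)&(I[:,:,0]>80)).astype(np.uint8)
n,l,st,ct=cv2.connectedComponentsWithStats(m)
for i in range(1,n):
    if st[i,4]>15: print(st[i],ct[i],ray(c,[ct[i]],.071)*1000)
E
```

```text
time: 49.35
ee_pos: [0.5923, -0.3461, 0.0237]
tcp_rot: [-142.6, 90.0, -101.7]
wrist_force: [0.4, 0.2, -0.0]
opening: 0.0854
time: 50.35
ee_pos: [0.6076, -0.3323, 0.1723]
tcp_rot: [106.6, 89.9, 147.5]
wrist_force: [-0.1, -0.2, -0.8]
opening: 0.0851
time: 51.35
ee_pos: [0.6074, -0.333, 0.1738]
tcp_rot: [-61.6, 90.0, -20.7]
wrist_force: [0.6, -1.3, 0.3]
opening: 0.0855
[314 145  14  14 160] [320.4125  151.61875] [[ 578.14475013 -358.79157525   71.        ]]
[315 189  12  13 125] [320.376 194.856] [[ 605.05481158 -335.47446022   71.        ]]
[624 265  12  12 107] [629.38317757 270.24299065] [[468.6854383  -65.73343788  71.        ]]
```

View pics/fin.png

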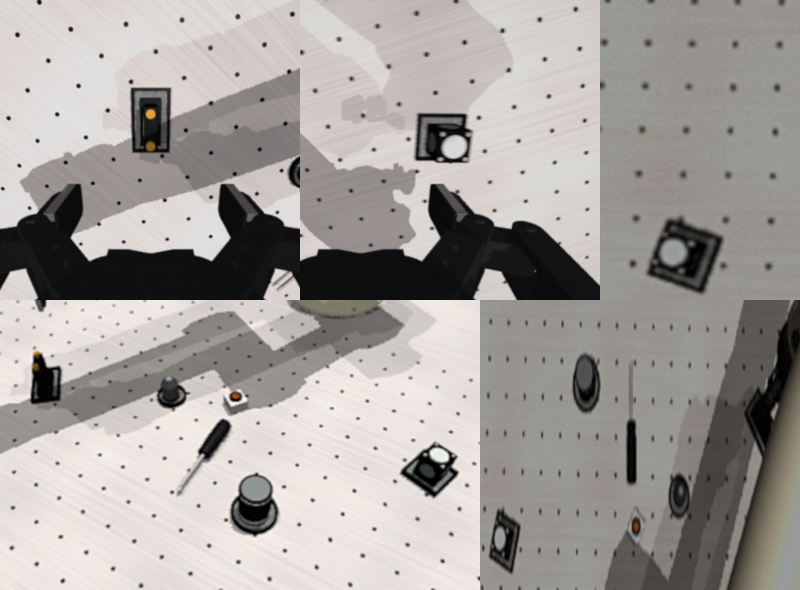

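All four stand upright in their nests. The mount's knob line is at 40.9°, against 41.0° for its nest, and the bystanders have not moved.

```bash
python3 -c "
from workcell import bot; print(bot.job_done())"
```

```text
the job is handed in; nothing more can be done
None
```

I put all four optics upright in their nests, in the order tube, objective, cube, mount, and handed the job in at about 51.5 s of the 99 s allowed.

**Set-down:** I lowered each optic in steps until the wrist force showed contact, about 5–9 N. I then backed off a little, opened the fingers and lifted clear.

**Last checks:**
- **Pictures:** the wrist, scene and top views show every optic standing inside its lip. The gripper is open and clear, and the detector and screwdriver look unmoved.
- **Mirror mount:** its knob line measures 40.9° against 41.0° for the nest. Before the final lowering, the gap at its far end was about 7 mm (8 is ideal).
- **Beam-splitter cube:** I set it down with the jaws at 72.3°, against 72.3° for the nest. I did not measure its angle again after release.

**Disagreements:** the cameras differed by a few millimetres on positions, about 2–4 mm for the nests and up to 6 mm for the cube. I took values near the wrist view or between the views. I judged flatness on the nest floors from the contact forces and the pictures, not by a separate measurement. At the tube pick-up a mistyped row pressed down 2 mm before lifting, with no visible effect.

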